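Close the board test jig and hold its contact slide at the index

TASK

Fold the test jig's open hinged cover down until it lies flat over the circuit board. Then pull the jig's spring-return contact slide out by its handle bar until the pointer on the bar lines up with the point of the index marker on the rail beside it, and finish while still holding it there in the gripper's fingers: it springs back if let go. Leave the other things on the bench where they are.

Things in the scene. Friction and masses are not known exactly. Their poses are not given: they have to be found in the camera images.
- jig: Aluminium test jig fixed on the bench, a box 190 (x) x 150 (y) x 44 mm high, circuit board in a frame on top (to 54 mm). Origin: centre of its underside, on the bench. Cover hinged along its +y side; the contact slide comes out of its -y side. Beside the slide a rail 20 mm wide, 12 mm high lies on the bench at jig x = +80 mm, out to jig y = -210 mm. Only its yaw and place vary.
- cover (a joint): Angle of the jig's cover, rad: 0 = closed, lying flat over the board (hard stop); 1.57 = standing upright; larger leans outward to +y, to 2.0. Starts well open. The hinge is stiff: the cover stays at whatever angle it is left, and about 2 to 3 N at its free edge turns it.
- cover_hinge (a point): Midpoint of the hinge line, which runs along jig x; fixed at jig (0, +78, +58) mm. Site axes turn with the cover. The cover: stiff grey frame with clear window, 180 mm along the hinge, 6 mm thick (3 mm each side of the hinge plane), reaching 3 to 149 mm from the hinge line. Its top side when closed (61 mm above the bench) is its outer, +y side when upright.
- cover_edge (a point): Middle of the cover's free edge, 149 mm from the hinge line. When closed it is at jig (0, -71, +58) mm.
- contact_slide: Steel slide. Origin: middle of its handle bar, 70 (jig x) x 12 (jig y) x 44 mm, 18 to 62 mm above the bench; axes as the jig's. Pushed in it is at jig (0, -120, +40) mm: 39 mm free between bar and jig, where two 8 mm rods join them at x = +-27 mm, 30 mm above the bench. It slides out along jig -y, at most 65 mm; spring pull 3.6 N pushed in, plus 1.2 N per 10 mm. Pinch the bar from above.
- slide_pointer (a point): Tip of the small steel pointer on the +x end of the handle bar, at (60, 0, +10) mm from the slide's origin; moves with the slide. It is 50 mm above the bench.
- index_marker: Pale aluminium block fixed on the rail, 22 x 14 x 41 mm high, with a point towards the slide's pointer and a small black thumbscrew. Origin: centre of its foot, 12 mm above the bench, at jig x = +80 mm; axes as the jig's. Its place along the rail varies: 24 to 50 mm farther out (jig -y) than the pushed-in pointer.
- index_point (a point): Tip of the index marker's point, at (-15, 0, +38) mm from the marker's origin. The slide is at the mark when slide_pointer and index_point have the same jig y.
- tape_roll: Bystander: cardboard tape roll lying flat, 90 mm across, 24 mm high; origin: centre of its underside.
- flux_bottle: Bystander: white bottle with a black cap, 40 mm across, 95 mm high; origin: centre of its underside.
- screwdriver: Bystander: screwdriver 170 mm long lying along its x axis.
- parts_tray: Bystander: grey divided parts tray 110 x 80 x 30 mm; origin: centre of its underside.

How it is judged:
By the outcome, as a careful person would: the job done as asked, in the order asked, and still so for the second after the job is handed in, while the arm keeps its last pose, push and grip.
It also fails if it takes over 48 s, if anything falls off the work surface, if the arm or the gripper's body presses on something with over 40 N, if the wrist force passes 120 N, or if a joint passes its speed limit or range.

ROBOT

A 7-joint arm with a two-finger parallel gripper is mounted at the origin on the work surface. World frame = base frame: x ahead of the robot, y to its left, z up, the work surface at z = 0. Lengths are in m, angles in rad, forces in N, time in s.
With the tool pointing down it reaches from about 0.4 to 0.875 m from the base axis. Payload 19.3 kg.
Tool frame: the origin (TCP) lies on the centre line of the jaws, within the pads' length; the fingertips stand 8 mm ahead of it and the grasp point (between the pads) lies 11 mm behind it; z points along the fingers, y is the line along which they close (so a half turn about z gives the same grasp; the last joint's range is limited). The gripper opens to 85 mm and grips with 20 to 120 N. Pads are 22 mm wide; open, the fingers measure 114 mm over their backs; the gripper's body (76 mm by 85 mm) begins 54 mm behind the grasp point. The pads swing forward as they close: fully open they stand 13 mm farther back than shut.
Start: joints at [-1.342, 0.521, -0.036, 1.599, 0.021, 1.021, -0.113], TCP at [0.184, 0.597, 0.239] pointing down, gripper open.
Joint ranges: [-2.91, 2.91], [-0.3, 2.13], [-1.5, 1.42], [0.17, 2.43], [-1.26, 4.41], [0.16, 1.93], [-2.52, 2.52]. Speed limits (rad/s): [1.89, 1.89, 2.39, 2.39, 3.01, 3.01, 3.01].

INTERFACE

Orientations are given as [roll, pitch, yaw] about the fixed x, y, z axes, in that order (R = Rz(yaw) Ry(pitch) Rx(roll)).
In Python, from workcell import status, grab_frame, camera_params, bot, search_frame, silhouettes gives the robot as it stands.
- The arm moves only by the shell command python3 -m creep 'ROWS' [FORCE]. ROWS is JSON, a list of rows, each a list of 5 numbers: the shift along the tool's x, y, z in units of 60 mm (1.0 is 60 mm), then the turn about the tool's z in units of 8 degrees (1.0 is 8 degrees), then the opening, from 0 (shut) to 1 (fully open). In form: [[x, y, z, twist, hand], ...]. A call has 1 to 5 rows; each row is the pose to reach, as a shift and turn from the pose commanded when the call began, along the tool's axes at that moment; what a row does not reach only later rows make up. A row lasts 1/8 s, in which the tool goes at most 62.5 mm and 10.7 degrees, less where a joint would pass 70% of its speed; a pose out of reach is approached as far as the arm can. A call with a gripper value outside its range is refused whole. The fingers move at their own pace and stop on an object; FORCE is the grip in N (left out, the last holds). Time passes only in rows, so rows that repeat a pose let the fingers close. It gives the time, the measured TCP pose, the force, the opening and the grip force at its end, in the units of the state.
- status.observe(): the state, without advancing time (a new reading comes with each control period).
- grab_frame(name): name is "side" or "top" or "wrist"; returns the picture (480x640x3 uint8, blue, green, red); there is no depth.
- camera_params(name): a dict with "K" (3x3 intrinsics, pixels), "k1" (the pictures are not rectified: a ray, as slopes to the right and down, at radius r is drawn at 1 + k1 r^2 times it, then the intrinsics apply), "rvec" (rotation vector, rad) and "tvec" (3), from world to camera coordinates, as OpenCV has them; the wrist camera has in their place "tool_from_camera" (4x4, takes a point from camera to tool coordinates, whose origin is the TCP and whose axes are the flange's). Camera axes: x right, y down, z forward; pixel columns grow to the right and rows downward; lengths in m; the calibration is good to about 2 mm. A picture is of the moment at which its call begins: read the wrist's pose just before it. camera_params takes no time and is no camera call.
- bot.job_done(): hands the job in; it is judged then, once.
Trained networks look in the newest picture that a camera, given by its name, has taken for a name from the list of things; names that differ only in an ending like _2 or _b are one class to them, and where a whole thing is asked for, a point or a joint stands for the part that bears it (a point fixed in the world has none). Each returns a list of dicts, best first, with "p" (0 to 1); they miss things now and then, are a little off and sometimes report something else, mostly with a low value. They report only what shows in the picture. A call takes as long as a camera call.
- search_frame(camera, name): "extent" ([left, top, right, bottom] as shares, 0 to 1, of the picture: columns of its width, rows of its height, round what is visible of it).
- silhouettes(camera, name): "mask" (480x640 bool, what is visible of it) and "extent" ([left, top, right, bottom] as shares, 0 to 1, of the picture: columns of its width, rows of its height, round what is visible of it).
The state is a dict: "clock": time; "qpos": joint angles; "qd": joint speeds; "joint_efforts": joint torques, N m; "position": TCP position; "tool_rot": TCP orientation; "force": force on the tool from outside, world axes, zero at the start; "moment": the same for the moment, N m; "grip_width": finger opening in m; "finger_force": force on a finger pad.
Only numpy, scipy, OpenCV 4.12 (cv2) and the standard library are available. Lean on these libraries where they do the work, as an engineer would, in place of code of your own. Each camera call takes 0.05 s, during which the arm holds its last target. There are 200 camera calls.

## Working session

There is one attempt and no reset: what is moved stays moved. The work goes in short steps, Python scripts to look and compute and a shell command to move; the robot and the scene stay as the last step left them, time stands still between calls to the robot, and variables do not carry over. Pictures are saved under pics/ and viewed, at most 10 in all, crops included, and the job is handed in when it is done.

```bash
mkdir -p pics; ls; python3 - <<'E'
from workcell import status, grab_frame, camera_params
import cv2,numpy as np
s=status.observe();print({k:np.round(v,3).tolist() for k,v in s.items()})
for n in("side","top"):
    cv2.imwrite(f"pics/{n}0.png",grab_frame(n));print(n,camera_params(n))
print(camera_params("wrist"))
E
```

```text
pics
{'clock': 0.0, 'qpos': [-1.342, 0.522, -0.036, 1.6, 0.021, 1.021, -0.113], 'qd': [0.0, 0.0, -0.001, 0.002, 0.0, 0.002, -0.0], 'joint_efforts': [-0.001, -92.71, 1.979, -36.993, 0.018, 0.008, -0.0], 'position': [0.184, 0.597, 0.239], 'tool_rot': [-3.14, 0.0, 2.843], 'force': [-0.156, 0.336, -0.974], 'moment': [0.055, 0.027, 0.022], 'finger_force': 0.0, 'grip_width': 0.086}
side {'K': array([[433.708986  ,   0.        , 321.20577738],
       [  0.        , 433.708986  , 244.29773529],
       [  0.        ,   0.        ,   1.        ]]), 'k1': -0.057164517726040066, 'rvec': array([ 2.14593843, -0.83176745,  0.40255498]), 'tvec': array([-0.4579455 ,  0.35001408,  0.61954426])}
top {'K': array([[577.03437392,   0.        , 322.35939776],
       [  0.        , 577.03437392, 238.4910656 ],
       [  0.        ,   0.        ,   1.        ]]), 'k1': -0.030323902066026257, 'rvec': array([ 2.18537037, -2.22738272,  0.07254353]), 'tvec': array([0.0080278 , 0.64192261, 1.67964228])}
{'K': array([[419.28962856,   0.        , 313.84688573],
       [  0.        , 419.28962856, 237.78891473],
       [  0.        ,   0.        ,   1.        ]]), 'k1': -0.09342154997973356, 'tool_from_camera': array([[ 3.41914686e-04, -9.49108493e-01, -3.14949127e-01,
         8.05649570e-02],
       [ 9.99999225e-01,  7.01447727e-04, -1.02821550e-03,
        -2.36345872e-03],
       [ 1.19680841e-03, -3.14948531e-01,  9.49107997e-01,
        -1.34791596e-01],
       [ 0.00000000e+00,  0.00000000e+00,  0.00000000e+00,
         1.00000000e+00]])}
```

View pics/side0.png

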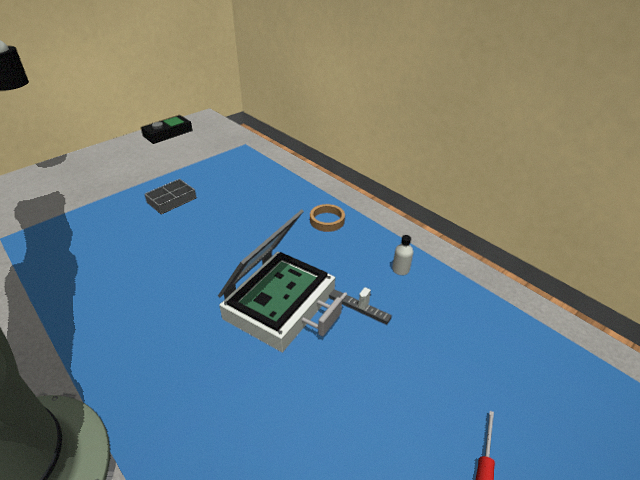

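View pics/top0.png

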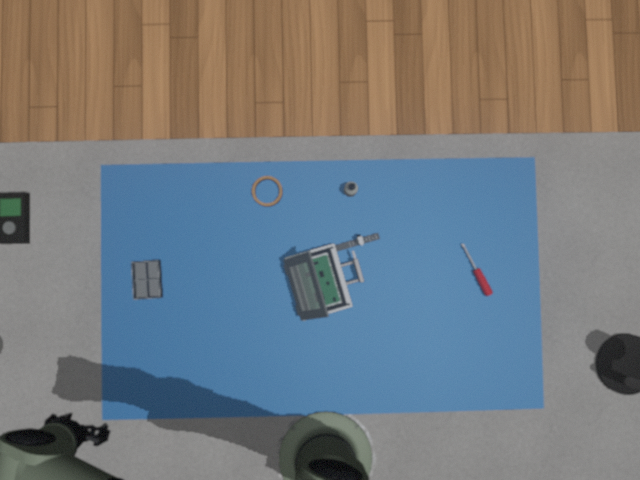

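Side view: the jig is at about (280,300), cover leaning open, slide bar at (330,315) and white marker at (365,297). Top view: the jig is at (322,280), rail from (337,246) to (380,237), with the slide toward world −y. I'll enlarge both for corner picks.

```bash
python3 - <<'E'
import cv2,numpy as np
a=cv2.imread("pics/side0.png")[200:360,205:405]; b=cv2.imread("pics/top0.png")[225:325,275:390]
cv2.imwrite("pics/side_c.png",cv2.resize(a,None,fx=3.75,fy=3.75,interpolation=cv2.INTER_CUBIC))
cv2.imwrite("pics/top_c.png",cv2.resize(b,None,fx=6,fy=6,interpolation=cv2.INTER_CUBIC))
E
```

```text
(no output)
```

View pics/side_c.png

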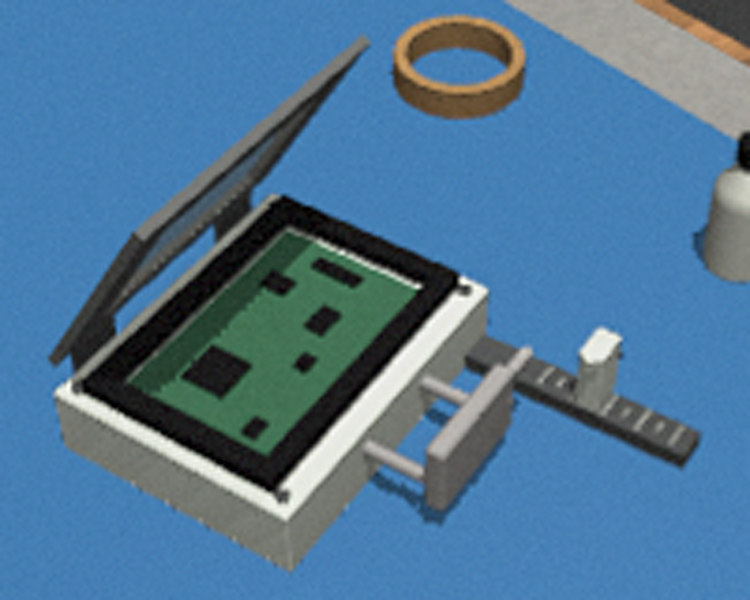

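View pics/top_c.png

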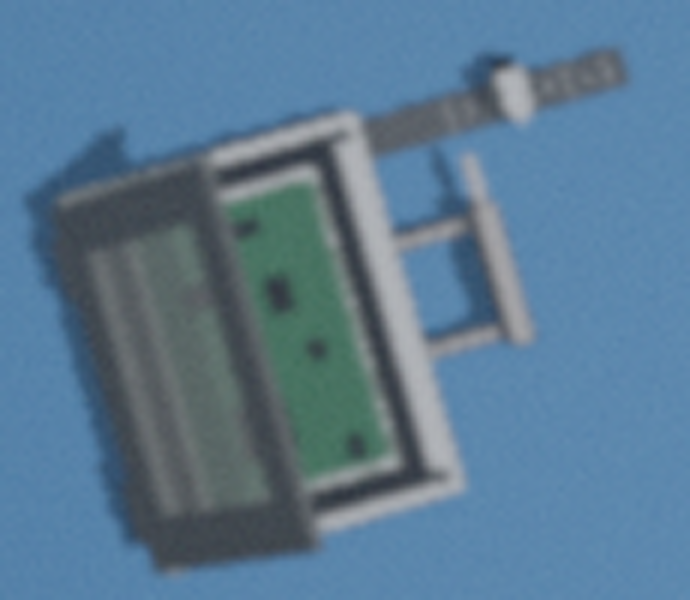

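Side crop: jig top corners are at (290,520), (57,398) and (488,290), with cover free corners at (368,40) and (135,235). Top crop: the −y corners are (358,112) and (463,488), pointer tip (467,155), index tip (517,122). Next I'll fit jig pose, cover angle, slide and marker to all of these.

```bash
cat >h.py <<'E'
import cv2,numpy as np
from workcell import status,camera_params
from scipy.spatial.transform import Rotation as Ro
def proj_cam(P,K,k1):
    u=P[:,:2]/P[:,2:];r2=(u**2).sum(1,keepdims=True)
    u=u*(1+k1*r2);return u*[K[0,0],K[1,1]]+[K[0,2],K[1,2]]
def proj(n,P,cp={}):
    c=cp.setdefault(n,camera_params(n));P=np.atleast_2d(P)
    return proj_cam(P@cv2.Rodrigues(c["rvec"])[0].T+c["tvec"],c["K"],c["k1"])
def projw(P,s):
    c=camera_params("wrist");T=c["tool_from_camera"]
    R=Ro.from_euler("xyz",s["tool_rot"]).as_matrix();P=np.atleast_2d(P)
    Pt=(P-s["position"])@R; Pc=(Pt-T[:3,3])@T[:3,:3]
    return proj_cam(Pc,c["K"],c["k1"])
def jig(x,P): # x: X,Y,yaw
    c,s=np.cos(x[2]),np.sin(x[2]);P=np.atleast_2d(P)
    return P@np.array([[c,s,0],[-s,c,0],[0,0,1]])+[x[0],x[1],0]
def cov(a,x,r,n): # along hinge, radial, normal(top+)
    return [x,.078-r*np.cos(a)+n*np.sin(a),.058+r*np.sin(a)+n*np.cos(a)]
E
cat >fit.py <<'E'
from h import *
from scipy.optimize import least_squares
def pts(q):
    a,d,m=q[3:]
    return [("side",[-.095,-.075,.044],290,520),("side",[-.095,-.075,0],290,570),("side",[-.095,.075,.044],57,398),("side",[.095,-.075,.044],488,290),
    ("side",[.06,-.12-d,.05],530,350),("side",[.065,-.12-m,.05],583,348),("side",[-.035,-.114-d,.062],427,452),("side",[.09,-.21,.012],698,432),
    ("side",cov(a,.09,.149,0),367,40),("side",cov(a,-.09,.149,0),135,236),
    ("top",[.095,-.075,.044],358,112),("top",[-.095,-.075,.044],463,488),("top",[.06,-.12-d,.05],467,155),("top",[.065,-.12-m,.05],517,122),
    ("top",[-.035,-.12-d,.062],521,341),("top",[.035,-.12-d,.062],484,202),("top",[.09,-.21,.012],615,48),("top",[.07,-.21,.012],628,78),
    ("top",cov(a,.09,.149,0),207,160),("top",cov(a,-.09,.149,0),318,548)]
def res(q,raw=False):
    o=[]
    for n,P,u,v in pts(q):
        uv=np.array([u/3.75+205,v/3.75+200]) if n=="side" else np.array([u/6+275,v/6+225])
        o.append((proj(n,jig(q,P))[0]-uv)*(1 if n=="side" else 1.3))
    return np.array(o) if raw else np.ravel(o)
f=least_squares(res,[.5,0,.22,1.2,0,.035],loss="soft_l1",f_scale=1)
print(np.round(f.x,4));print(np.round(res(f.x,1),1).tolist())
q=f.x
for k,P in dict(free=cov(q[3],0,.149,0),hinge=[0,.078,.058],bar=[0,-.12,.04],mark=[.065,-.12-q[5],.05],closed=[0,-.071,.058]).items(): print(k,np.round(jig(q,P)[0],4))
E
python3 fit.py; python3 - <<'E'
from workcell import *
for n in("flux_bottle","tape_roll"):
    grab_frame("top");print(n,[ (d["p"],d["extent"]) for d in search_frame("top",n)][:1])
E
```

```text
[5.1490e-01 9.2000e-03 2.7060e-01 1.0267e+00 7.0000e-04 2.7800e-02]
[[-1.0, -0.4], [0.1, 1.0], [-2.0, -1.6], [-0.1, -1.5], [-0.2, -0.5], [-1.0, 3.8], [-0.9, -1.5], [0.5, -1.0], [-0.8, -0.9], [0.7, 0.0], [-0.5, -0.7], [1.3, 0.1], [0.3, -0.8], [0.5, 0.7], [1.4, 0.2], [0.3, -0.3], [0.8, -1.1], [0.6, 0.8], [-0.2, -0.8], [1.1, 0.5]]
free [0.5147 0.01   0.1855]
hinge [0.494  0.0843 0.058 ]
bar [ 0.547  -0.1065  0.04  ]
mark [ 0.6171 -0.1159  0.05  ]
closed [ 0.5339 -0.0593  0.058 ]
flux_bottle [(0.57, [0.5338, 0.379, 0.56, 0.409])]
tape_roll [(0.66, [0.3978, 0.3673, 0.4428, 0.4342])]
```

Residuals are about 1–2 px: jig yaw 0.27, cover at about 1.03 rad (leaning over the board), slide in, marker at about 28 mm (to be refined up close). Next is a helper that converts a jig-frame TCP goal into row units.

```bash
cat >go.py <<'E'
import sys
from h import *
Q=[.5149,.0092,.2706]
def main(x,y,z):  # TCP goal in jig mm
    s=status.observe();R=Ro.from_euler("xyz",s["tool_rot"])
    g=jig(Q,[x/1e3,y/1e3,z/1e3])[0];d=R.inv().apply(g-s["position"])/.06
    G=Ro.from_euler("xyz",[np.pi,0,Q[2]]);tw=np.degrees((R.inv()*G).as_rotvec())/8
    c=Ro.from_euler("z",-Q[2]).apply(s["position"]-[Q[0],Q[1],0])*1e3
    print("units",np.round(d,3),"twist",np.round(tw,2),"jig now",np.round(c,1),"F",np.round(s["force"],1),"w",round(s["grip_width"],4),"ff",round(s["finger_force"],1),"t",s["clock"],"q7",round(s["qpos"][6],2))
if __name__=="__main__": main(*map(float,sys.argv[1:4]))
E
python3 go.py 0 60 240
```

```text
units [-7.617 -6.899 -0.012] twist [-0.    0.   18.42] jig now [-161.7  655.1  239.1] F [-0.1  0.3 -0.3] w 0.0854 ff 0.0 t 0.3 q7 -0.11
```

```bash
python3 -m creep '[[-0.7,-0.6,0,1.3,0],[-1.4,-1.25,0,2.6,0],[-2.1,-1.9,0,3.9,0],[-2.8,-2.5,0,5.2,0],[-3.5,-3.2,0,6.5,0]]' 40; python3 go.py 0 60 240
```

```text
clock: 0.92
position: [0.3289, 0.3505, 0.2395]
tool_rot: [3.141, -0.0, 1.929]
force: [1.5, -0.3, -0.1]
grip_width: -0.0
finger_force: 0.0
units [-5.419  0.993 -0.011] twist [ 0.000e+00 -1.000e-02  1.188e+01] jig now [-88.  378.6 239.5] F [ 1.5 -0.3 -0.1] w -0.0 ff 0.0 t 0.925 q7 -0.49
```

```bash
python3 -m creep '[[-0.8,0.15,0,1.3,0],[-1.6,0.3,0,2.6,0],[-2.4,0.45,0,3.9,0],[-3.2,0.6,0,5.2,0],[-4.0,0.75,0,6.5,0]]'; python3 go.py 0 60 240
```

```text
clock: 1.55
position: [0.4564, 0.1424, 0.2395]
tool_rot: [3.141, -0.001, 1.022]
force: [1.2, 1.6, -0.6]
grip_width: -0.0001
finger_force: 0.0
units [-0.703  1.259 -0.008] twist [-0.   -0.    5.38] jig now [-20.7 144.  239.5] F [ 1.2  1.6 -0.6] w -0.0001 ff 0.0 t 1.55 q7 -0.76
```

```bash
python3 -c "
import numpy as np
for a in np.arange(1.05,-.01,-.15): print(round(a,2),[round(v,1) for v in (78-130*np.cos(a)+3*np.sin(a)+14,58+130*np.sin(a)+3*np.cos(a)+8)])"
```

```text
1.05 [np.float64(29.9), np.float64(180.3)]
0.9 [np.float64(13.5), np.float64(169.7)]
0.75 [np.float64(-1.1), np.float64(156.8)]
0.6 [np.float64(-13.6), np.float64(141.9)]
0.45 [np.float64(-23.8), np.float64(125.2)]
0.3 [np.float64(-31.3), np.float64(107.3)]
0.15 [np.float64(-36.1), np.float64(88.4)]
-0.0 [np.float64(-38.0), np.float64(69.0)]
```

```bash
python3 -m creep '[[-0.15,0.25,0,1.3,0],[-0.3,0.5,0,2.6,0],[-0.5,0.9,0,3.9,0],[-0.7,1.26,0,5.2,0],[-0.7,1.26,0,5.38,0]]'; python3 go.py 0 45 190; python3 - <<'E'
from h import *
from workcell import grab_frame
cv2.imwrite("pics/w1.png",np.hstack([cv2.resize(grab_frame("wrist"),(400,300)),cv2.resize(grab_frame("side")[170:335,195:415],(400,300))]))
E
```

```text
clock: 2.17
position: [0.4992, 0.0674, 0.2393]
tool_rot: [3.141, -0.0, 0.272]
force: [0.3, 0.6, -0.2]
grip_width: 0.0001
finger_force: 0.0
units [-0.008  0.254  0.822] twist [ 0.01 -0.    0.01] jig now [  0.5  60.3 239.3] F [ 0.3  0.6 -0.2] w 0.0001 ff 0.0 t 2.175 q7 -1.21
```

View pics/w1.png

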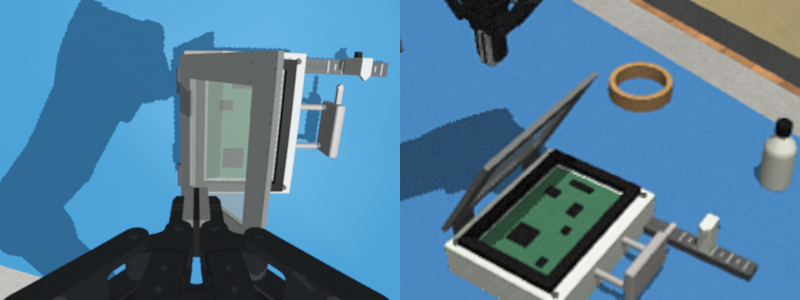

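Wrist view: the shut fingers stand on the outer side of the cover, near x = 0. Side view: the cover still leans over the board. Now I push along the arc.

```bash
python3 -m creep '[[0,0.25,0.4,0,0],[0,0.25,0.82,0,0],[0,0.51,0.99,0,0],[0,0.65,1.07,0,0],[0,0.78,1.16,0,0]]'; python3 go.py 0 -1 157
```

```text
clock: 2.9
position: [0.5116, 0.024, 0.1698]
tool_rot: [-3.141, -0.0, 0.278]
force: [-1.4, 0.3, 0.4]
grip_width: 0.0005
finger_force: 0.6
units [-0.015  0.269  0.213] twist [-0.   -0.    0.05] jig now [  0.8  15.2 169.8] F [-1.4  0.3  0.4] w 0.0005 ff 0.6 t 2.9 q7 -1.03
```

```bash
python3 -m creep '[[0,0.24,0.21,0,0],[0,0.45,0.46,0,0],[0,0.62,0.74,0,0],[0,0.74,1.04,0,0],[0,0.82,1.35,0,0]]'; python3 go.py 0 -38 70
```

```text
clock: 3.52
position: [0.5252, -0.0237, 0.0879]
tool_rot: [3.142, -0.001, 0.277]
force: [0.8, 1.4, 1.7]
grip_width: 0.0001
finger_force: 0.4
units [-0.02   0.059  0.298] twist [ 0.   -0.    0.04] jig now [  1.2 -34.5  87.9] F [0.8 1.4 1.7] w 0.0001 ff 0.4 t 3.525 q7 -0.86
```

```bash
python3 -m creep '[[0,0.03,0.15,0,0],[0,0.05,0.29,0,0],[0,0.05,0.32,0,0],[0,0.05,0.34,0,0]]'; python3 go.py 0 -38 66;python3 - <<'E'
from h import *
from workcell import grab_frame
cv2.imwrite("pics/w2.png",np.hstack([cv2.resize(grab_frame("wrist"),(400,300)),cv2.resize(grab_frame("side")[200:365,195:415],(400,300))]))
E
```

```text
clock: 4.03
position: [0.5257, -0.0265, 0.0688]
tool_rot: [-3.141, -0.0, 0.276]
force: [-7.5, -0.2, 25.0]
grip_width: -0.0003
finger_force: 12.4
units [-0.015  0.012  0.047] twist [-0.   -0.    0.04] jig now [  0.9 -37.3  68.8] F [-7.5 -0.2 25. ] w -0.0003 ff 12.4 t 4.025 q7 -0.83
```

View pics/w2.png

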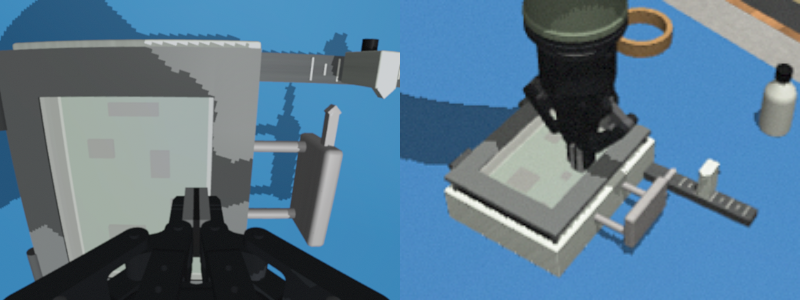

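The cover is flat on its stop: 25 N at the expected height of 69 mm, and closed in both views. Lift and go above the bar, then measure with the wrist camera.

```bash
python3 -m creep '[[0,0,-0.6,0,0],[0,0.3,-1.3,0,0.42],[0,0.9,-1.3,0,0.42],[0,1.37,-1.3,0,0.42],[0,1.37,-1.3,0,0.42]]'; python3 go.py 0 -120 36;python3 - <<'E'
from h import *
from workcell import grab_frame
import pickle
s=status.observe();im=grab_frame("wrist");cv2.imwrite("pics/w3full.png",im);pickle.dump(s,open("s3.pkl","wb"))
print(s["position"])
cv2.imwrite("pics/w3.png",cv2.resize(im,(800,600),interpolation=cv2.INTER_CUBIC))
Q=[.5149,.0092,.2706]
for n,P in dict(ptr=[.06,-.12,.05],idx=[.065,-.1478,.05],barp=[.035,-.126,.062],barm=[-.035,-.126,.062],rail=[.09,-.21,.012],jigc=[.095,-.075,.044]).items(): print(n,np.round(projw(jig(Q,P),s)[0]*1.25))
E
```

```text
clock: 4.75
position: [0.5484, -0.1075, 0.1468]
tool_rot: [3.141, -0.001, 0.274]
force: [-0.4, 0.2, -0.7]
grip_width: 0.036
finger_force: 0.0
units [-0.02  -0.026  1.847] twist [ 0.01 -0.01  0.02] jig now [   1.1 -121.4  146.8] F [-0.4  0.2 -0.7] w 0.036 ff 0.0 t 4.75 q7 -0.78
[ 0.54844935 -0.1074906   0.14683491]
ptr [384. 175.]
idx [448. 164.]
barp [397. 237.]
barm [396. 385.]
rail [567. 109.]
jigc [279.  92.]
```

View pics/w3.png

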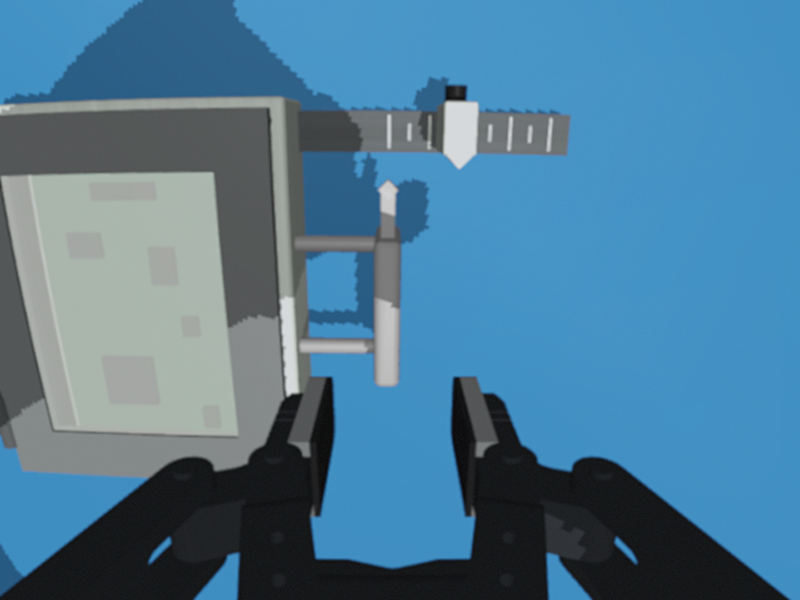

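Wrist view (800 px wide): pointer tip at (388,180), index tip at (459,168), bar top between about (388,240) and (388,385), all within a few pixels of prediction. Refit with these points.

```bash
python3 - <<'E'
from h import *
import pickle
from scipy.optimize import least_squares
s=pickle.load(open("s3.pkl","rb"))
def res(q):
    d,m=0,q[3]
    L=[([.06,-.12,.05],388,181),([.065,-.12-m,.05],459,169),([.035,-.126,.062],400,238),([-.035,-.126,.062],398,385),([-.035,-.114,.062],374,385),
       ([.09,-.21,.012],569,115),([.07,-.21,.012],567,155),([.095,-.075,.044],299,98)]
    return np.array([(projw(jig(q,P),s)[0]*1.25-[u,v]) for P,u,v in L]).ravel()
f=least_squares(res,[.515,.009,.27,.03],loss="soft_l1",f_scale=2);q=f.x
print(np.round(q,4),np.round(res(q),1))
print("bar",jig(q,[0,-.12,.04])[0])
R=Ro.from_euler("xyz",s["tool_rot"]);print("units to bar",R.inv().apply(jig(q,[0,-.12,.036])[0]-s["position"])/.06, "twist deg",np.degrees(s["tool_rot"][2]-q[2]))
E
```

```text
[0.5149 0.0078 0.2605 0.0306] [  0.2  -2.1   0.   -0.6   1.4   3.2   0.5   2.7  -1.    2.4   1.6  -0.7
  -0.3   0.3 -14.3  -3.2]
bar [ 0.54581708 -0.10817866  0.04      ]
units to bar [-0.04678963 -0.00284358  1.84721024] twist deg 0.7730667850032016
```

```bash
python3 -m creep '[[-0.04,0,0.6,0.1,0.42],[-0.04,0,1.2,0.1,0.42],[-0.04,0,1.7,0.1,0.42],[-0.04,0,1.83,0.1,0.42],[-0.04,0,1.83,0.1,0.42]]' && python3 -m creep '[[0,0,0,0,0],[0,0,0,0,0],[0,0,0,0,0],[0,0,0,0,0]]' 70; python3 go.py 0 -150.6 36
```

```text
clock: 5.42
position: [0.546, -0.1059, 0.0369]
tool_rot: [-3.142, 0.0, 0.263]
force: [0.6, -0.4, 0.2]
grip_width: 0.0356
finger_force: 0.0
clock: 5.92
position: [0.5465, -0.1059, 0.0377]
tool_rot: [-3.141, -0.002, 0.263]
force: [-2.5, 2.7, 9.7]
grip_width: 0.0111
finger_force: 68.1
units [0.01  0.521 0.029] twist [-0.   -0.01 -0.06] jig now [  -0.4 -119.3   37.7] F [-2.5  2.7  9.7] w 0.0111 ff 68.1 t 5.925 q7 -0.69
```

The bar is gripped. Pull about 25 mm, then measure.

```bash
python3 -m creep '[[0,0.1,0,0,0],[0,0.2,0,0,0],[0,0.3,0,0,0],[0,0.42,0,0,0],[0,0.42,0,0,0]]'; python3 - <<'E'
from h import *
from workcell import grab_frame
import pickle
s=status.observe();im=grab_frame("wrist");cv2.imwrite("pics/w4full.png",im);pickle.dump(s,open("s4.pkl","wb"))
print(s["position"],s["tool_rot"],s["force"],s["grip_width"])
q=[.5149,.0078,.2605]
p=projw(jig(q,[.062,-.147,.05]),s)[0];print(p)
u,v=(p-[60,45]).round().astype(int);u=max(0,u);v=max(0,v);print("origin",u,v)
cv2.imwrite("pics/w4.png",cv2.resize(im[v:v+90,u:u+120],None,fx=6,fy=6,interpolation=cv2.INTER_CUBIC))
E
```

```text
clock: 6.55
position: [0.553, -0.1302, 0.0377]
tool_rot: [-3.141, -0.001, 0.263]
force: [-3.2, 5.2, 11.9]
grip_width: 0.0113
finger_force: 69.6
[ 0.55300857 -0.13017471  0.03771018] [-3.14097717e+00 -1.47889868e-03  2.62697495e-01] [-3.23650964  5.24219738 11.86943165] 0.011321809134921154
[319.45489274 168.33350762]
origin 259 123
```

View pics/w4.png

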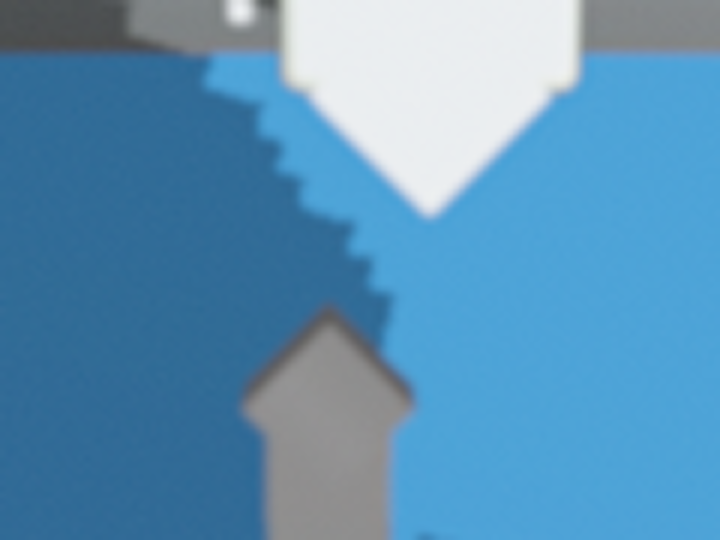

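Close view: pointer tip at (328,310), index tip at (430,217) in the 6× crop. Back-project both onto z = 50 mm.

```bash
cat >bp.py <<'E'
from h import *
import pickle,sys
from scipy.optimize import fsolve
def back(u,v,s,q,z=.05):
    return fsolve(lambda a:projw(jig(q,[a[0],a[1],z]),s)[0]-[u,v],[.06,-.15])
q=[.5149,.0078,.2605]
f,ox,oy,pu,pv,iu,iv=sys.argv[1],*map(float,sys.argv[2:])
s=pickle.load(open(f,"rb"))
c=lambda u,o:(u+.5)/6-.5+o
for yaw in(.2605,.2706):
    q[2]=yaw
    P=back(c(pu,ox),c(pv,oy),s,q);I=back(c(iu,ox),c(iv,oy),s,q);print(yaw,P*1e3,I*1e3,"need mm out",(P-I)[1]*1e3,(P-I)[1]/.06)
E
python3 bp.py s4.pkl 259 123 328 310 430 217
```

```text
0.2605 [  60.24976477 -145.18701235] [  64.81005018 -150.12328002] need mm out 4.936267668518318 0.08227112780863864
0.2706 [  58.78032786 -145.78811943] [  63.29052522 -150.77019342] need mm out 4.982073995870945 0.08303456659784908
```

```bash
python3 -m creep '[[0,0.04,0,0,0],[0,0.083,0,0,0],[0,0.083,0,0,0],[0,0.083,0,0,0]]'; python3 - <<'E'
from h import *
from workcell import grab_frame
import pickle
s=status.observe();im=grab_frame("wrist");pickle.dump(s,open("s5.pkl","wb"))
q=[.5149,.0078,.2605]
u,v=(projw(jig(q,[.062,-.15,.05]),s)[0]-[60,45]).round().astype(int);print("origin",u,v)
sd=cv2.resize(grab_frame("side")[200:365,195:415],(720,540))
cv2.imwrite("pics/w5.png",np.hstack([cv2.resize(im[v:v+90,u:u+60+20],None,fx=6,fy=6,interpolation=cv2.INTER_CUBIC),cv2.resize(sd,(320,540))]))
E
```

```text
clock: 7.1
position: [0.5542, -0.1345, 0.0377]
tool_rot: [-3.141, -0.001, 0.263]
force: [-3.6, 6.2, 11.2]
grip_width: 0.0103
finger_force: 69.5
origin 254 123
```

View pics/w5.png

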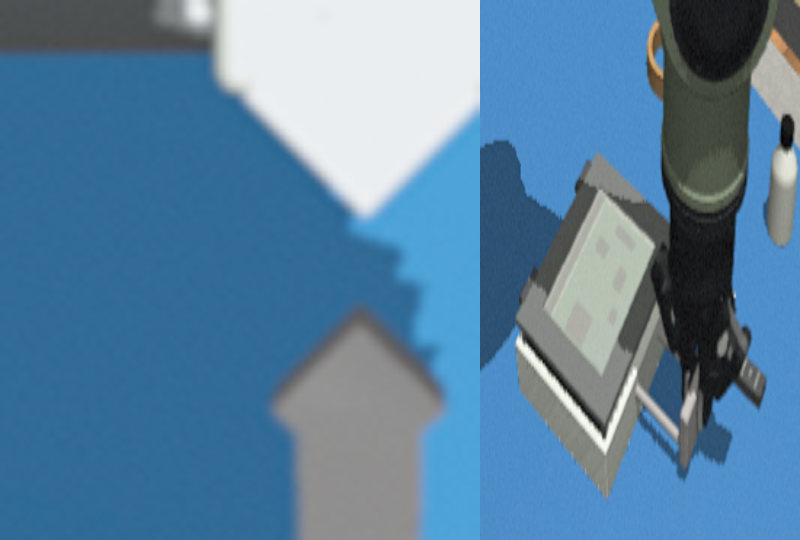

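The pointer tip at (359,310) and the index tip at (365,217) are nearly aligned, and the cover is still flat.

```bash
python3 bp.py s5.pkl 254 123 359 310 365 217
```

```text
0.2605 [  60.24514883 -149.71443067] [  64.79152649 -149.99353762] need mm out 0.2791069465619689 0.004651782442699481
0.2706 [  58.72998601 -150.31526021] [  63.27331285 -150.64027056] need mm out 0.3250103443433183 0.005416839072388639
```

```bash
python3 -m creep '[[0,0.005,0,0,0],[0,0.005,0,0,0],[0,0.005,0,0,0]]'; python3 -c "
from workcell import bot;print(bot.job_done())"
```

```text
clock: 7.58
position: [0.5542, -0.1346, 0.0377]
tool_rot: [-3.14, -0.001, 0.263]
force: [-3.9, 7.0, 12.3]
grip_width: 0.0107
finger_force: 69.6
the job is handed in; nothing more can be done
None
```

I handed the job in at 7.6 s: the cover is flat on its stop, and the slide is held in the fingers at the mark, with the pointer 0.3 mm short at the last look and a 0.3 mm correction sent after it that I did not check with another picture.

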